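# Set the iris ring of the lab illuminator

## Task

On the lab bench stands a small lens illuminator on a round base; turn the slim knurled ring in the middle of its barrel until the ring's lug points straight along the white index mark on the base, and leave it there. Do not touch the fixed collars just above and below the ring, and leave the spare lens barrel standing where it is.

Things in the scene. Friction and masses are not known exactly. Their poses are not given: they have to be found in the camera images.
- iris_ring (a joint): The illuminator's slim knurled aluminium ring, 54 mm in diameter, 12 mm thick, turning about the vertical barrel axis, its middle 56 mm above the bench. Value: angle (rad) of its lug from the index mark, positive anticlockwise seen from above; 0 = lug over the mark. Stops at -0.9 and 1.5, starts between 0.6 and 1.3, stays where it is left (friction 0.12 N m).
- collars: Fixed part, not to be touched: two plain aluminium collars, 42 mm in diameter, 13 mm thick, one above and one below the ring (1 mm gaps), and a 34 mm wide lens head whose top is 84 mm above the bench. Origin on the barrel axis at the ring's middle (56 mm above the bench), z up, x pointing level towards the index mark, a white rib 6 mm wide on the base, 47 to 59 mm from the axis.
- lug (a point): Outer tip of the ring's one lug, an aluminium bar 8 mm wide and 8 mm high, standing out radially to 46 mm from the axis at the ring's mid height; it turns with the ring. Below it is the fixed dark grey base: a disc 120 mm in diameter, 14 mm high, with a lamp housing 60 mm wide, 26 mm high, 52 to 108 mm from the axis on the side opposite the index mark.
- spare_lens: Bystander: a loose upright aluminium lens barrel, 80 mm tall, 44 mm over its three equal collars, with no base and no lug, 0.2 to 0.4 kg. Origin at the centre of its underside.
Mind the look-alikes: they are no part of the job. What is shaped like the part that bears iris_ring but green or turquoise is not meant.

How it is judged:
By the outcome, as a careful person would: the job done as asked, in the order asked, and still so for the second after the job is handed in, with the robot touching nothing.
It also fails if it takes over 38 s, if anything falls off the work surface, if the arm or the gripper's body presses on something with over 40 N, if the wrist force passes 120 N, or if a joint passes its speed limit or range.

## Robot

A 6-joint arm with a two-finger parallel gripper is mounted at the origin on the work surface. World frame = base frame: x ahead of the robot, y to its left, z up, the work surface at z = 0. Lengths are in mm, angles in rad, forces in N, time in s.
With the tool pointing down it reaches from about 300 to 850 mm from the base axis. Payload 4.2 kg.
Tool frame: the origin (TCP) lies at the very end of the fingers, on their centre line; the grasp point (between the pads) lies 19 mm behind it; z points along the fingers, x is the direction in which the jaws open and shut, and the axes are right-handed (so a half turn about z gives the same grasp; the last joint's range is limited). The gripper opens to 91 mm and grips with 3 to 60 N. Pads are 32 mm wide; open, the fingers measure 118 mm over their backs; the gripper's body (76 mm by 178 mm) begins 60 mm behind the grasp point.
Start: joints at [-1.182, 0.32, 1.565, -0, 1.257, -0.02], TCP at [228.572, -527.634, 213.976] pointing down, gripper open.
Joint ranges: [-3.11, 3.11], [-0.84, 2.01], [0.21, 2.61], [-1.34, 4.49], [0.05, 2.63], [-2.56, 2.56]. Speed limits (rad/s): [2.57, 2.57, 3.14, 3.14, 3.14, 3.14].

## Interface

Orientations are given as a unit quaternion [x, y, z, w].
In Python, from station import telemetry, capture, get_calibration, ctrl, nets gives the robot as it stands.
- The arm moves only by the tool arm_command, never from a script. Its argument "rows" is one flat list of numbers, 6 for each row, row after row: the shift along the world's x, y, z in m, then the turn, a rotation vector about the world's x, y, z in rad. A call has exactly 5 rows; each row is the pose to reach, as a shift and turn from the pose measured when the call began; what a row does not reach only later rows make up. A row lasts 1/10 s, in which the tool goes at most 50 mm and 8.59 degrees, less where a joint would pass 70% of its speed; a pose out of reach is approached as far as the arm can. A call with a gripper value outside its range is refused whole. "gripper" is the finger opening in m, from 0 to 0.0912, set as the call begins (left out, the last holds). The fingers move at their own pace and stop on an object; the grip force is fixed at half the most. Time passes only in rows, so rows that repeat a pose let the fingers close, or fill a call up. It gives the time, the measured TCP pose, the force and the opening at its end, in the units of the state.
- telemetry.observe(): the state, without advancing time (a new reading comes with each control period).
- capture(name): name is "scene" or "top" or "wrist"; returns the picture (400x640x3 uint8, red, green, blue); there is no depth.
- get_calibration(name): a dict with "fovy" (degrees; the focal length in pixels is half the picture's height over the tangent of half this angle, whatever the lens; pixels are square), "cx", "cy" (the principal point, pixels), "origin" and "orientation" of the camera in the world. Camera axes: x right, y down, z forward; pixel columns grow to the right and rows downward; lengths in mm; the calibration is good to about 2 mm. A picture is of the moment at which its call begins: read the wrist's pose just before it. get_calibration takes no time and is no camera call; for the wrist camera it gives the pose at the moment of the call.
- ctrl.hand_in(): hands the job in, once; it reports no verdict.
Trained networks look in the newest picture that a camera, given by its name, has taken for a name from the list of things; names that differ only in an ending like _2 or _b are one class to them, and where a whole thing is asked for, a point or a joint stands for the part that bears it (a point fixed in the world has none). Each returns a list of dicts, best first, with "score" (0 to 1); they miss things now and then, are a little off and sometimes report something else, mostly with a low value. They report only what shows in the picture. A call takes as long as a camera call. They do not tell look-alikes from the thing itself.
- nets.trace(camera, target): "region" (400x640 bool, what is visible of it) and "centre" ([column, row] in pixels, amid what is visible of it).
The state is a dict: "t": time; "joint_positions": joint angles; "qvel": joint speeds; "joint_torque": joint torques, N m; "eef_pos": TCP position; "ee_rot": TCP orientation; "force": force on the tool from outside, world axes, zero at the start; "ft_torque": the same for the moment, N m; "grip_width": finger opening in mm.
Only numpy, scipy, OpenCV 4.12 (cv2) and the standard library are available. Lean on these libraries where they do the work, as an engineer would, in place of code of your own. Each camera call takes 0.05 s, during which the arm holds its last target.

## Working session

There is one attempt and no reset: what is moved stays moved. The work goes in short steps, Python scripts to look and compute and a tool call to move; the robot and the scene stay as the last step left them, time stands still between calls to the robot, and variables do not carry over. Pictures are saved under pics/ and viewed, and the job is handed in when it is done.

Besides the shell and the picture viewer there is one more tool, called after "Call:" by a JSON object that holds its "method" and its "body", one argument or row to a line. arm_command: Moves the arm, as the interface text tells. Its arguments: {"type":"object","properties":{"rows":{"type":"array","items":{"type":"number"}},"gripper":{"type":"number"}},"required":["rows"]}

```bash
ls; mkdir -p pics; python3 - <<'E'
from station import telemetry, capture, get_calibration
import cv2
print(telemetry.observe())
for n in("scene","top","wrist"):
    print(n,get_calibration(n)); cv2.imwrite(f"pics/a_{n}.png",capture(n)[:,:,::-1])
E
```

```text
pics
{'t': 0.0, 'joint_positions': array([-1.18199172e+00,  3.20283059e-01,  1.56565849e+00, -2.47522450e-05,
        1.25737504e+00, -1.99824093e-02]), 'qvel': array([ 1.76566329e-06,  2.40162235e-03, -1.79719416e-03, -5.47164160e-04,
       -1.33069854e-04,  5.96295274e-04]), 'joint_torque': array([-1.62770622e-03, -4.12451220e+01, -2.31972992e+01,  7.24342908e-02,
        4.57026763e-02, -1.48887389e-04]), 'eef_pos': array([ 228.37681687, -527.16578739,  213.13332398]), 'ee_rot': array([ 8.35913442e-01, -5.48860615e-01, -7.17585349e-04, -4.77696664e-04]), 'force': array([ 0.9449113 , -0.57114524, -0.65181417]), 'ft_torque': array([-0.07532629,  0.0152561 ,  0.05856248]), 'grip_width': 91.16706030908315}
scene {'fovy': 53.42645460264324, 'cx': 323.6611260594768, 'cy': 201.83906201462696, 'origin': array([ 916.48653137, -528.86841829,  656.31166525]), 'orientation': array([ 0.86406235,  0.2868393 , -0.12342281, -0.39482437])}
top {'fovy': 46.768804259197275, 'cx': 317.815393299416, 'cy': 194.1989289201115, 'origin': array([388.03411413,  39.59696011, 968.12475807]), 'orientation': array([ 0.70778099, -0.7030893 ,  0.03762881, -0.05740713])}
wrist {'fovy': 70.7337635956711, 'cx': 320.86428304337727, 'cy': 203.28364048130803, 'origin': array([ 290.0311154 , -500.73677589,  383.92577252]), 'orientation': array([ 0.82997491, -0.54484047, -0.06611105,  0.09959843])}
```

View pics/a_scene.png

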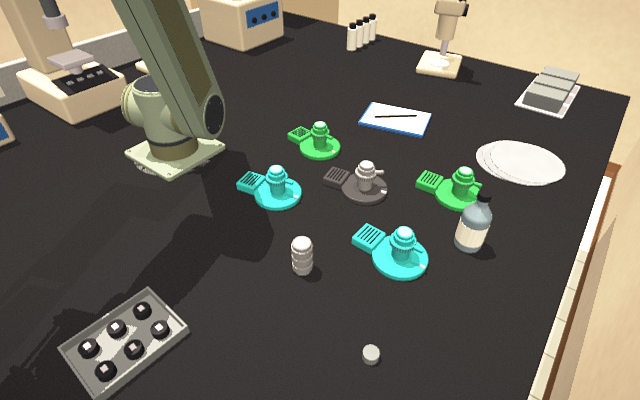

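View pics/a_top.png

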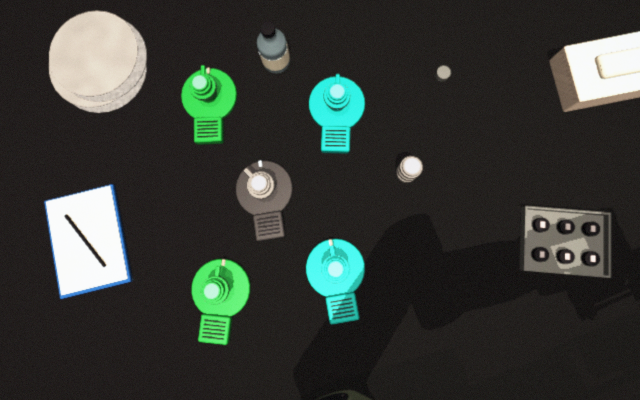

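View pics/a_wrist.png

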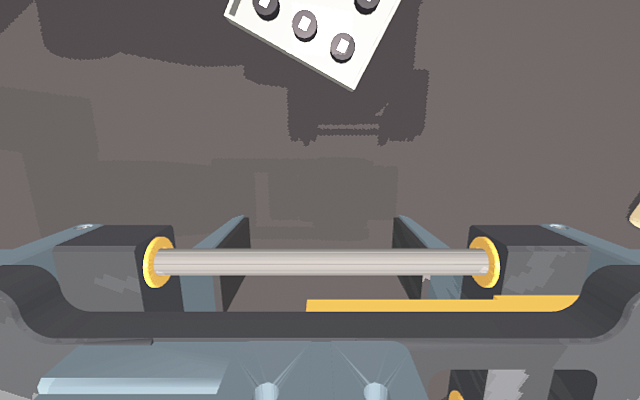

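The target is the grey illuminator: in the top view its base is near (264,188), the lug tip near (247,170) and the mark near (261,163). The green and turquoise ones are look-alikes. Next I measure.

```bash
cat > h.py <<'E'
import numpy as np, cv2
from scipy.spatial.transform import Rotation as R
from station import telemetry, capture, get_calibration, nets
def K(c): 
    f=200/np.tan(np.radians(c["fovy"]/2)); return f
def ray(c,p,z):
    d=R.from_quat(c["orientation"]).apply([(p[0]-c["cx"])/K(c),(p[1]-c["cy"])/K(c),1.])
    o=np.array(c["origin"]); return o+d*(z-o[2])/d[2]
def proj(c,P):
    q=R.from_quat(c["orientation"]).inv().apply(np.atleast_2d(P)-c["origin"]); return q[:,:2]/q[:,2:]*K(c)+[c["cx"],c["cy"]]
E
python3 - <<'E'
from h import *
for n,box in(("top",(215,140,320,250)),("scene",(310,145,400,215))):
    im=capture(n)[:,:,::-1]; x0,y0,x1,y1=box
    c=get_calibration(n)
    cr=im[y0:y1,x0:x1]; s=7 if n=="scene" else 5
    cv2.imwrite(f"pics/b_{n}.png",cv2.resize(cr,None,fx=s,fy=s,interpolation=cv2.INTER_CUBIC))
    for t in("iris_ring","lug","collars"):
        for r in nets.trace(n,t)[:6]: print(n,t,r["score"],r["centre"],r["region"].sum(),ray(c,r["centre"],40))
E
```

```text
top iris_ring 0.83 [335.9, 257.1] 261 [387.62718179  29.14004537  40.        ]
top iris_ring 0.83 [339.3, 106.1] 202 [698.40716143  23.09669027  40.        ]
top iris_ring 0.73 [207.3, 93.7] 190 [725.58914925 300.31105991  40.        ]
top iris_ring 0.52 [269.5, 182.5] 220 [537.17279108 164.89980517  40.        ]
top lug 0.86 [325.1, 263.0] 209 [375.84050371  50.52373621  40.        ]
top lug 0.82 [224.2, 282.6] 255 [335.57063181 250.59709651  40.        ]
top lug 0.81 [335.1, 104.2] 145 [702.50350973  31.82737178  40.        ]
top lug 0.76 [207.2, 97.0] 258 [718.38592466 300.22857225  40.        ]
top lug 0.74 [258.4, 193.2] 330 [515.04885229 187.0498484   40.        ]
top collars 0.86 [337.9, 96.2] 367 [719.76986793  26.05887155  40.        ]
top collars 0.82 [203.2, 85.0] 330 [744.66732208 309.79351839  40.        ]
top collars 0.78 [212.0, 288.7] 396 [323.42966345 274.50985718  40.        ]
top collars 0.72 [258.3, 181.1] 320 [539.97233702 187.8981973   40.        ]
top collars 0.65 [334.2, 272.0] 347 [358.3840229   32.40629811  40.        ]
scene iris_ring 0.81 [405.0, 243.4] 24
[... 432 characters left out ...]
     ]
scene lug 0.69 [405.7, 247.6] 284 [727.23432098  30.85648645  40.        ]
scene lug 0.67 [318.9, 135.7] 118 [319.70725001 271.3867874   40.        ]
scene lug 0.66 [467.6, 181.9] 154 [747.95361353 325.28377668  40.        ]
scene lug 0.53 [278.2, 179.6] 174 [363.06447079  43.32581848  40.        ]
scene collars 0.87 [400.2, 232.1] 404 [696.41290305  64.35002942  40.        ]
scene collars 0.84 [277.6, 174.5] 301 [347.86086606  58.31910927  40.        ]
scene collars 0.74 [317.2, 127.0] 181 [286.19071878 307.51793395  40.        ]
scene collars 0.52 [461.1, 175.6] 244 [724.78702997 340.44569345  40.        ]
scene collars 0.5 [362.4, 169.5] 261 [508.78305122 208.32367801  40.        ]
```

View pics/b_top.png

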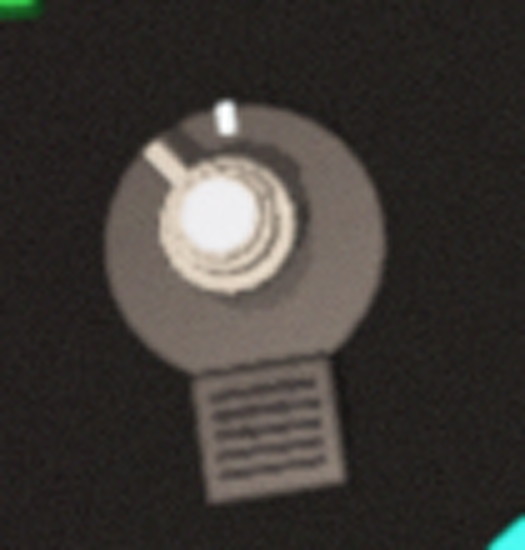

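View pics/b_scene.png

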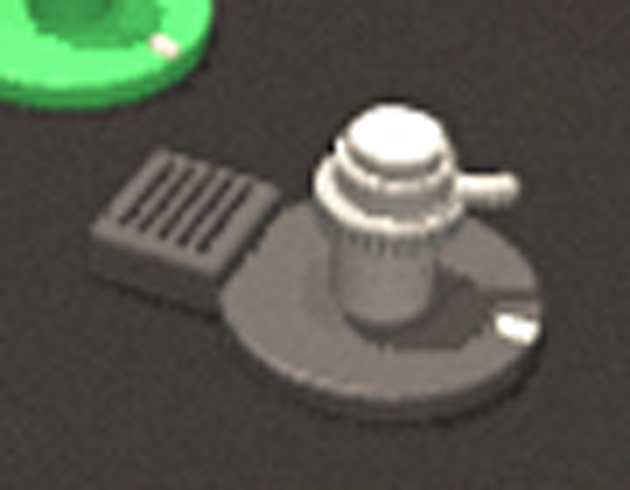

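```bash
python3 - <<'E'
from h import *
c=get_calibration("top"); f=lambda u,v:((u+.5)/5-.5+215,(v+.5)/5-.5+140)
for n,p,z in(("disc",(245.5,243.5),14),("head",(218,216),84),("ring",(228.5,225),62),("mark",(227,118),16),("lugtip",(150,148),60),("hous",(277,492),26),("housL",(209,503),26),("housR",(346,483),26)):
    print(n,ray(c,f(*p),z).round(1))
c=get_calibration("scene"); f=lambda u,v:((u+.5)/7-.5+310,(v+.5)/7-.5+145)
for n,p,z in(("disc",(381,287),14),("head",(397,141),84),("mark",(518,328),16),("lugtip",(515,186),58)):
    print(n,ray(c,f(*p),z).round(1))
E
```

```text
disc [529.  180.3  14. ]
head [529.4 181.   84. ]
ring [529.3 180.2  62. ]
mark [582.1 189.1  16. ]
lugtip [560.8 212.9  60. ]
hous [425.  163.2  26. ]
housL [420.3 190.9  26. ]
housR [428.9 135.1  26. ]
disc [532.1 182.8  14. ]
head [535.  178.3  84. ]
mark [585.4 190.6  16. ]
lugtip [566.  212.7  58. ]
```

Call:
{"method": "arm_command", "body": {
  "rows": [0.018, 0.04, 0, 0, 0, 0.02, 0.036, 0.08, 0, 0, 0, 0.04, 0.054, 0.12, 0, 0, 0, 0.06, 0.072, 0.16, 0, 0, 0, 0.08, 0.088, 0.2, 0, 0, 0, 0.1],
  "gripper": 0.0912
}}

```text
t: 1.05
eef_pos: [317.1, -326.1, 214.1]
ee_rot: [0.862, -0.506, 0.0, -0.0]
force: [-0.4, -0.1, 0.3]
grip_width: 91.1
```

Call:
{"method": "arm_command", "body": {
  "rows": [0.018, 0.04, 0, 0, 0, 0.02, 0.036, 0.08, 0, 0, 0, 0.04, 0.054, 0.12, 0, 0, 0, 0.06, 0.072, 0.16, 0, 0, 0, 0.08, 0.088, 0.2, 0, 0, 0, 0.1]
}}

```text
t: 1.55
eef_pos: [405.8, -124.4, 214.4]
ee_rot: [0.887, -0.462, 0.001, -0.0]
force: [0.3, -1.0, 0.2]
grip_width: 91.2
```

Call:
{"method": "arm_command", "body": {
  "rows": [0.018, 0.04, 0, 0, 0, 0.02, 0.036, 0.08, 0, 0, 0, 0.04, 0.054, 0.12, 0, 0, 0, 0.06, 0.072, 0.16, 0, 0, 0, 0.08, 0.08, 0.19, 0, 0, 0, 0.1]
}}

```text
t: 2.05
eef_pos: [487.0, 68.1, 214.6]
ee_rot: [0.909, -0.416, 0.001, -0.001]
force: [0.3, 0.2, 0.7]
grip_width: 91.1
```

```bash
python3 - <<'E'
from h import *
s=telemetry.observe(); print(s["t"],s["eef_pos"],R.from_quat(s["ee_rot"]).apply([[1,0,0],[0,0,1]]),s["joint_positions"])
c=get_calibration("wrist");im=capture("wrist");cv2.imwrite("pics/c_wrist.png",im[:,:,::-1]); print(c, proj(c,[[529.5,180.5,84],[529.5,180.5,56]]))
E
```

```text
2.05 [486.9670082   68.06644003 214.56247587] [[ 6.53515676e-01 -7.56910346e-01  1.99742749e-03]
 [ 3.08597229e-03  2.55159515e-05 -9.99995238e-01]] [ 1.15712174e-01  1.86378822e-01  1.74742219e+00 -3.54427191e-04
  1.20472338e+00  9.74410856e-01]
{'fovy': 70.7337635956711, 'cx': 320.86428304337727, 'cy': 203.28364048130803, 'origin': array([537.24982015, 111.87568158, 385.45147935]), 'orientation': array([ 0.90280584, -0.41341489, -0.0480763 ,  0.10825163])} [[263.43342798  95.25370116]
 [268.39229149  98.7412413 ]]
```

View pics/c_wrist.png

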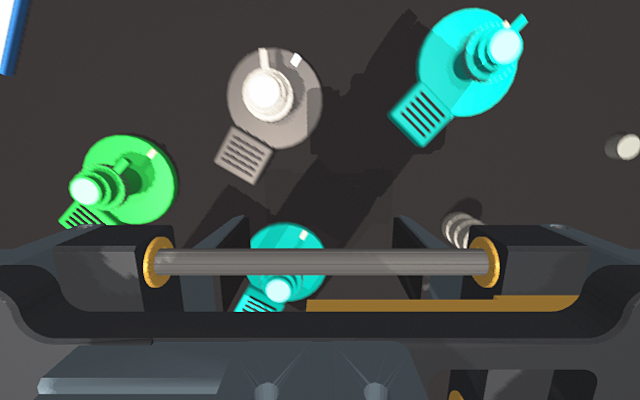

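```bash
python3 - <<'E'
from h import *
im=cv2.imread("pics/c_wrist.png")[35:195,205:335]
cv2.imwrite("pics/c2.png",cv2.resize(im,None,fx=3.75,fy=3.75,interpolation=cv2.INTER_CUBIC))
E
```

```text
(no output)
```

View pics/c2.png

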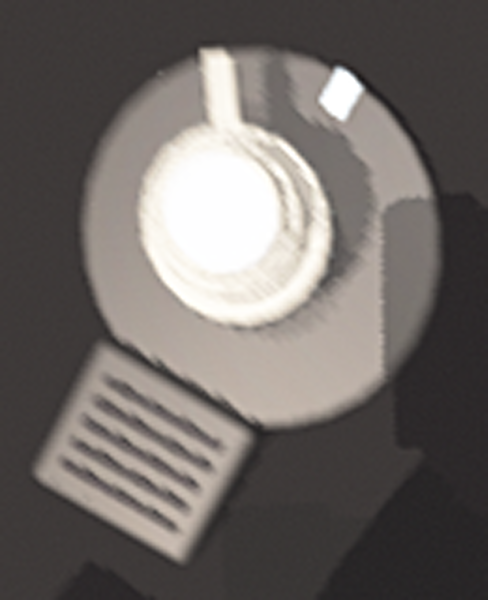

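```bash
python3 - <<'E'
from h import *
c=get_calibration("wrist"); f=lambda u,v:((u+.5)/3.75-.5+205,(v+.5)/3.75-.5+35)
r={}
for n,p,z in(("disc",(261.5,237),14),("head",(221,212),84),("ring",(234.5,224.5),59),("mark",(341,93),16),("lugtip",(215,49),60),("lugroot",(229,125),60),("housfar",(108,518),26)):
    r[n]=ray(c,f(*p),z); print(n,r[n].round(1))
m=r["mark"]-r["disc"]; l=r["lugtip"]-r["ring"]; h=r["disc"]-r["housfar"]
for v in(m,l,h,r["lugtip"]-r["lugroot"]): print(np.hypot(*v[:2]),np.arctan2(v[1],v[0]))
E
```

```text
disc [534.9 188.5  14. ]
head [533.3 186.8  84. ]
ring [532.8 187.7  59. ]
mark [585.6 196.2  16. ]
lugtip [565.5 220.3  60. ]
lugroot [552.7 205.2  60. ]
housfar [430.1 169.1  26. ]
51.27575286061691 0.14932785528678597
46.20444772745507 0.7843529182427745
106.57677857665044 0.18371276570338263
19.845770999979255 0.8674037354910722
```

Call:
{"method": "arm_command", "body": {
  "rows": [0.015, 0.038, 0, 0, 0, 0.03, 0.03, 0.076, 0, 0, 0, 0.06, 0.045, 0.116, -0.02, 0, 0, 0.09, 0.045, 0.116, -0.06, 0, 0, 0.09, 0.045, 0.116, -0.085, 0, 0, 0.09]
}}

```text
t: 2.6
eef_pos: [532.0, 188.2, 127.1]
ee_rot: [0.928, -0.373, -0.0, -0.002]
force: [-0.1, -0.5, -0.1]
grip_width: 91.0
```

```bash
python3 - <<'E'
from h import *
s=telemetry.observe(); print(s["t"],s["eef_pos"],R.from_quat(s["ee_rot"]).apply([[1,0,0],[0,0,1]]))
for n,b,k in(("scene",(280,80,440,220),4),("top",(190,110,340,240),4),("wrist",(0,0,640,400),1)):
    c=get_calibration(n);im=capture(n)[b[1]:b[3],b[0]:b[2],::-1];cv2.imwrite(f"pics/d_{n}.png",cv2.resize(im,None,fx=k,fy=k,interpolation=cv2.INTER_CUBIC)); print(proj(c,[[529.5,180.5,84],s["eef_pos"]]))
E
```

```text
2.6 [531.953518   188.20832202 127.08500659] [[ 0.72182445 -0.69207481 -0.00138745]
 [ 0.00101449  0.00306286 -0.99999479]]
[[364.88161289 163.50180749]
 [368.90651515 147.74527643]]
[[258.44510999 182.76161862]
 [250.73720549 177.74522308]]
[[325.71878021 227.61276236]
 [321.06075662 238.65503456]]
```

View pics/d_wrist.png

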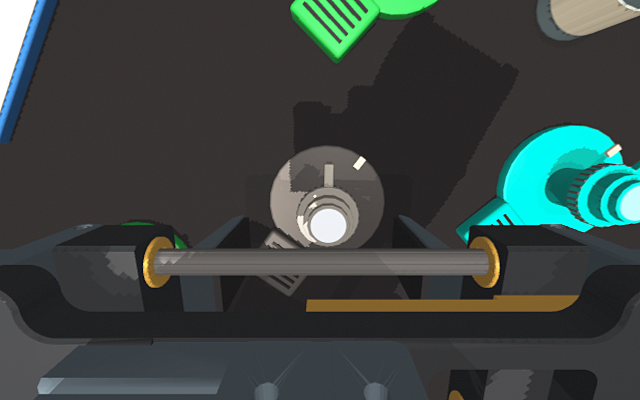

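View pics/d_scene.png

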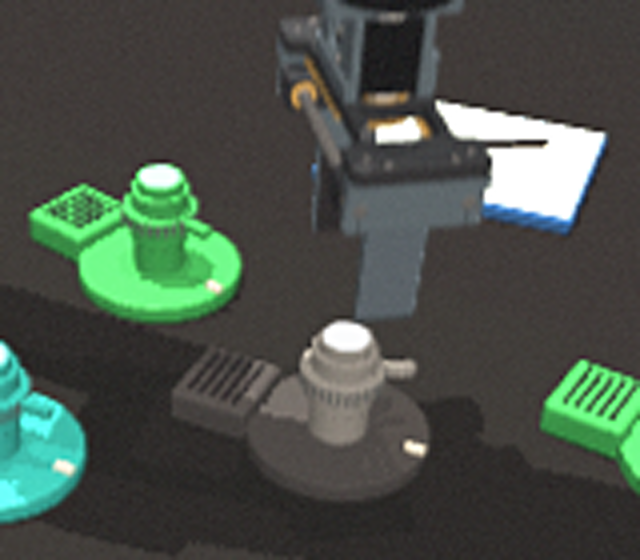

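View pics/d_top.png

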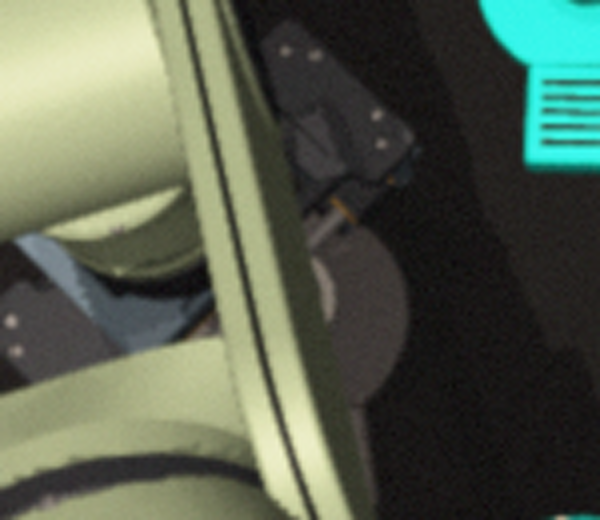

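```bash
python3 - <<'E'
from h import *
c=get_calibration("wrist");s=telemetry.observe();print(s["eef_pos"],s["t"])
im=cv2.imread("pics/d_wrist.png")[135:260,260:400]
cv2.imwrite("pics/d2.png",cv2.resize(im,None,fx=4.5,fy=4.5,interpolation=cv2.INTER_CUBIC))
print(ray(c,(327,226),84),proj(c,[s["eef_pos"]*[1,1,0]+[0,0,84]]))
E
```

```text
[531.80069133 187.03577864 128.24330403] 2.75
[532.57848445 180.54867219  84.        ] [[320.68438309 221.0593609 ]]
```

View pics/d2.png

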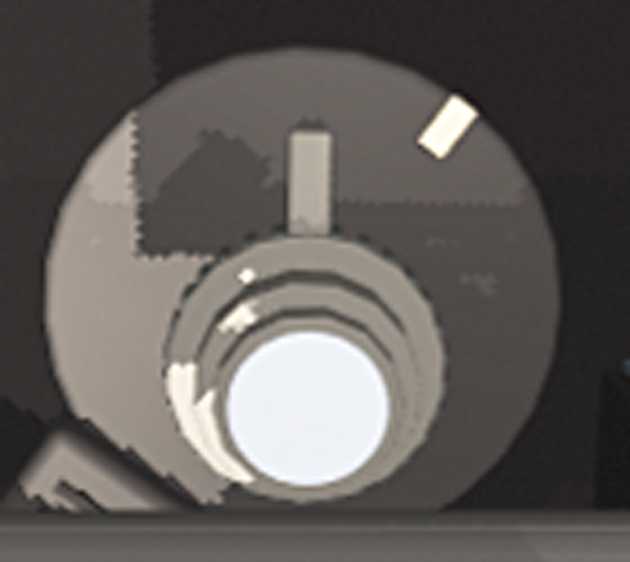

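```bash
python3 - <<'E'
from h import *
c=get_calibration("wrist"); f=lambda u,v:((u+.5)/4.5-.5+260,(v+.5)/4.5-.5+135)
r={}
for n,p,z in(("disc",(302.5,303),14),("head",(308,409),84),("ring",(305,367),61),("mark",(448,127),17),("lugtip",(311,132),60),("lugroot",(310,233),60)):
    r[n]=ray(c,f(*p),z); print(n,r[n].round(1))
A=np.mean([r[k] for k in("disc","head","ring")],0);print(A)
for k in("mark","lugtip","lugroot"):
  v=r[k]-A; print(k,np.hypot(*v[:2]),np.arctan2(v[1],v[0]))
E
```

```text
disc [535.7 182.   14. ]
head [533.5 180.3  84. ]
ring [534.2 181.1  61. ]
mark [586.9 189.2  17. ]
lugtip [566.5 213.3  60. ]
lugroot [553.1 199.5  60. ]
[534.44023433 181.1164498   53.        ]
mark 53.08507146396973 0.15318653203118832
lugtip 45.39956160637852 0.7880757994115586
lugroot 26.17730509619856 0.7785202527186866
```

Call:
{"method": "arm_command", "body": {
  "rows": [0.001, -0.006, 0, 0, 0, 0, 0.001, -0.006, 0, 0, 0, 0, 0.001, -0.006, -0.01, 0, 0, 0, 0.001, -0.006, -0.02, 0, 0, 0, 0.001, -0.006, -0.03, 0, 0, 0]
}}

```text
t: 3.25
eef_pos: [532.7, 180.9, 97.6]
ee_rot: [0.927, -0.374, -0.001, -0.001]
force: [-0.5, 0.6, 0.6]
grip_width: 91.4
```

```bash
python3 - <<'E'
from h import *
c=get_calibration("wrist");s=telemetry.observe();print(s["eef_pos"],s["t"],proj(c,[s["eef_pos"]*[1,1,0]+[0,0,84]]))
cv2.imwrite("pics/e.png",capture("wrist")[:,:,::-1])
im=capture("scene")[80:220,280:440,::-1]
cv2.imwrite("pics/e2.png",cv2.resize(im,None,fx=4.5,fy=4,interpolation=cv2.INTER_CUBIC))
E
```

```text
[532.66131093 180.90866774  97.57256659] 3.25 [[320.61329066 234.2006944 ]]
```

View pics/e.png

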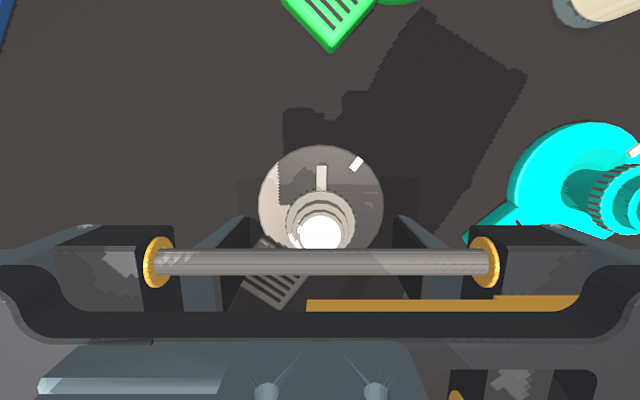

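View pics/e2.png

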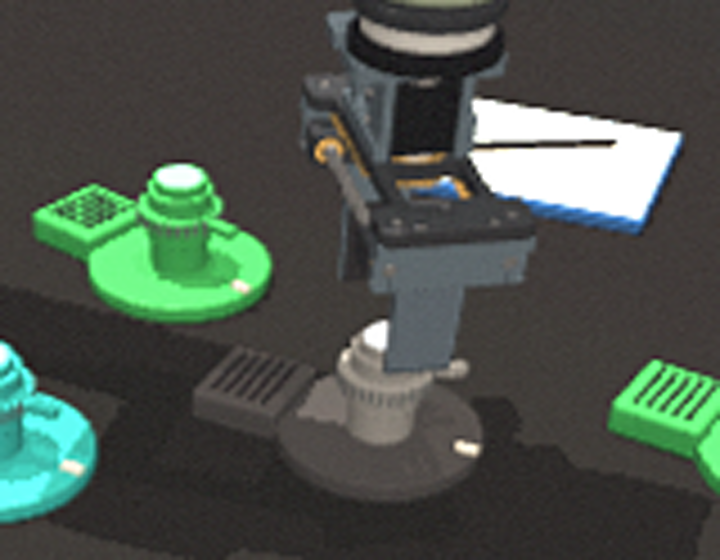

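Call:
{"method": "arm_command", "body": {
  "rows": [0, 0, -0.013, 0, 0, 0, 0, 0, -0.026, 0, 0, 0, 0, 0, -0.039, 0, 0, 0, 0, 0, -0.052, 0, 0, 0, 0, 0, -0.052, 0, 0, 0]
}}

```text
t: 3.85
eef_pos: [530.0, 180.2, 42.1]
ee_rot: [0.927, -0.374, -0.004, 0.001]
force: [0.2, -0.1, -0.1]
grip_width: 91.3
```

Call:
{"method": "arm_command", "body": {
  "rows": [0, 0, 0, 0, 0, 0, 0, 0, 0, 0, 0, 0, 0, 0, 0, 0, 0, 0, 0, 0, 0, 0, 0, 0, 0, 0, 0, 0, 0, 0],
  "gripper": 0.06
}}

```text
t: 4.35
eef_pos: [530.2, 180.3, 42.5]
ee_rot: [0.927, -0.374, -0.003, 0.001]
force: [-0.2, -0.2, -1.2]
grip_width: 60.3
```

```bash
python3 - <<'E'
from h import *
s=telemetry.observe();print(s["eef_pos"],s["t"],s["force"],s["ft_torque"],s["grip_width"])
cv2.imwrite("pics/f.png",capture("wrist")[:,:,::-1])
E
```

```text
[530.20075467 180.25049712  42.49009847] 4.35 [-0.24711235 -0.22123611 -1.16655982] [-0.00639115 -0.04931381  0.00058807] 60.34143818029905
```

View pics/f.png

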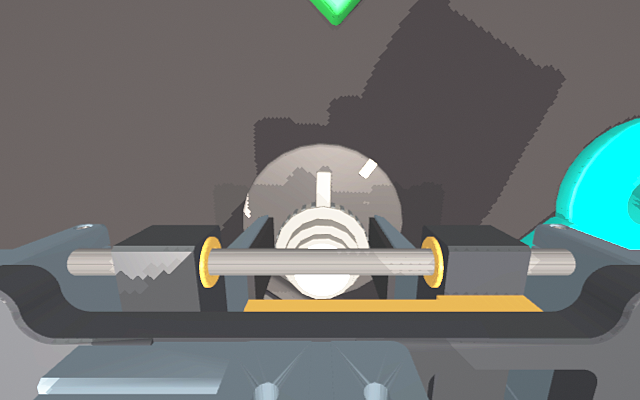

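Call:
{"method": "arm_command", "body": {
  "rows": [0, 0, 0, 0, 0, 0, 0, 0, 0, 0, 0, 0, 0, 0, 0, 0, 0, 0, 0, 0, 0, 0, 0, 0, 0, 0, 0, 0, 0, 0],
  "gripper": 0.048
}}

```text
t: 4.9
eef_pos: [530.6, 179.9, 42.5]
ee_rot: [0.927, -0.374, -0.003, 0.001]
force: [1.6, -4.9, -0.4]
grip_width: 53.1
```

Call:
{"method": "arm_command", "body": {
  "rows": [0, 0, 0, 0, 0, -0.06, 0, 0, 0, 0, 0, -0.12, 0, 0, 0, 0, 0, -0.18, 0, 0, 0, 0, 0, -0.24, 0, 0, 0, 0, 0, -0.3]
}}

```text
t: 5.4
eef_pos: [530.4, 180.1, 42.5]
ee_rot: [0.861, -0.509, -0.003, 0.001]
force: [0.9, -1.0, 0.3]
grip_width: 52.9
```

```bash
python3 - <<'E'
from h import *
s=telemetry.observe();print(s["eef_pos"],s["t"],s["force"],s["ft_torque"],s["grip_width"]); x=R.from_quat(s["ee_rot"]).apply([1,0,0]);print(np.arctan2(x[1],x[0]))
cv2.imwrite("pics/g.png",capture("wrist")[:,:,::-1])
E
```

```text
[530.40980847 180.09590702  42.5432303 ] 5.4 [ 0.88000186 -0.98964207  0.28359987] [-0.20705057 -0.12568922  0.10869142] 52.935442194237446
-1.0682308345324258
```

View pics/g.png

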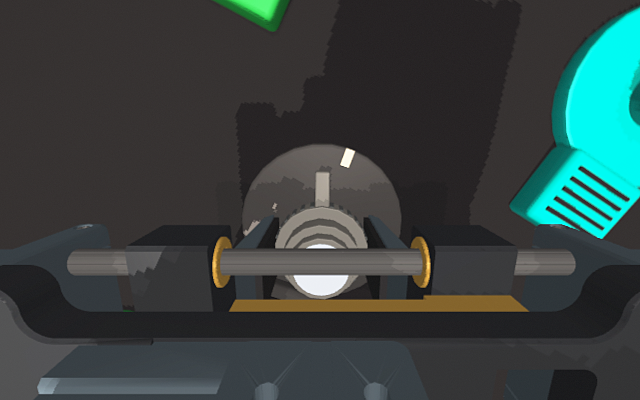

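The ring turns with the jaws: the lug at (322,188) stays upright in the image while the mark has moved to (347,157). I'll carry on with the rest of the turn.

Call:
{"method": "arm_command", "body": {
  "rows": [0, 0, 0, 0, 0, -0.08, 0, 0, 0, 0, 0, -0.16, 0, 0, 0, 0, 0, -0.24, 0, 0, 0, 0, 0, -0.33, 0, 0, 0, 0, 0, -0.33]
}}

```text
t: 5.95
eef_pos: [530.3, 180.4, 42.6]
ee_rot: [0.765, -0.644, -0.004, -0.0]
force: [1.1, -0.7, -0.5]
grip_width: 53.5
```

```bash
python3 - <<'E'
from h import *
s=telemetry.observe();print(s["eef_pos"],s["t"],s["force"],s["ft_torque"],s["grip_width"]); x=R.from_quat(s["ee_rot"]).apply([1,0,0]);print(np.arctan2(x[1],x[0]))
im=capture("wrist")[:,:,::-1]
cv2.imwrite("pics/i.png",cv2.resize(im[130:310,235:410],None,fx=3.3,fy=3.3,interpolation=cv2.INTER_CUBIC))
E
```

```text
[530.34551307 180.43847548  42.57920382] 5.95 [ 1.05106345 -0.73777039 -0.51033255] [-0.14134589 -0.11389666 -0.05128955] 53.520906809562575
-1.39961267068759
```

View pics/i.png

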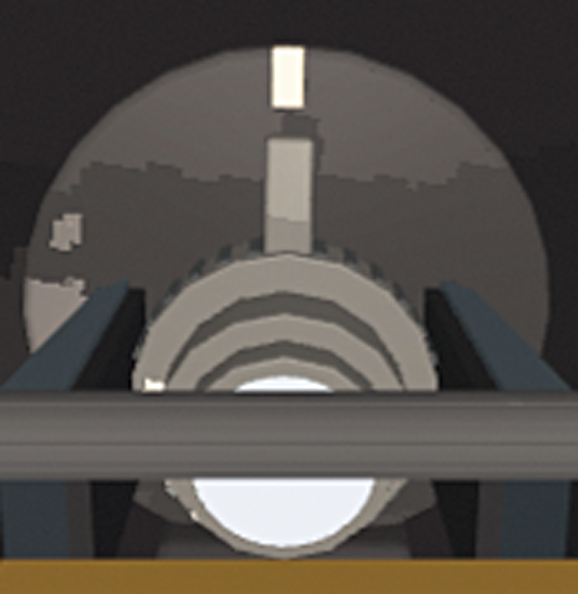

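The lug (crop x≈289) sits under the mark (x≈288), with the axis at x≈286, so they agree to about 0.01 rad. I'll release and recheck from above.

Call:
{"method": "arm_command", "body": {
  "rows": [0, 0, 0, 0, 0, 0, 0, 0, 0, 0, 0, 0, 0, 0, 0, 0, 0, 0, 0, 0, 0, 0, 0, 0, 0, 0, 0, 0, 0, 0],
  "gripper": 0.09
}}

```text
t: 6.5
eef_pos: [530.2, 180.5, 42.5]
ee_rot: [0.765, -0.643, -0.004, -0.0]
force: [0.3, 0.7, -0.3]
grip_width: 89.2
```

Call:
{"method": "arm_command", "body": {
  "rows": [0, 0, 0.02, 0, 0, 0, 0, 0, 0.045, 0, 0, 0, 0, 0, 0.07, 0, 0, 0, 0, 0, 0.085, 0, 0, 0, 0, 0, 0.085, 0, 0, 0]
}}

```text
t: 7.0
eef_pos: [531.7, 181.0, 129.8]
ee_rot: [0.766, -0.643, -0.002, -0.002]
force: [-0.9, 0.2, 0.7]
grip_width: 90.2
```

Call:
{"method": "arm_command", "body": {
  "rows": [-0.02, 0, 0, 0, 0, 0, -0.035, 0, 0, 0, 0, 0, -0.05, 0, 0, 0, 0, 0, -0.05, 0, 0, 0, 0, 0, -0.05, 0, 0, 0, 0, 0]
}}

```text
t: 7.5
eef_pos: [481.8, 181.0, 129.3]
ee_rot: [0.766, -0.643, -0.002, -0.002]
force: [-0.4, 0.4, -0.2]
grip_width: 90.0
```

```bash
python3 - <<'E'
from h import *
s=telemetry.observe();print(s["eef_pos"],s["t"],s["force"],s["grip_width"]); x=R.from_quat(s["ee_rot"]).apply([1,0,0]);print(np.arctan2(x[1],x[0]))
c=get_calibration("wrist"); im=capture("wrist")[:,:,::-1]; cv2.imwrite("pics/j0.png",im); print(c)
p=proj(c,[[532,181,40]])[0].astype(int);print(p); x0,y0=max(p[0]-75,0),max(p[1]-75,0);print(x0,y0)
cv2.imwrite("pics/j.png",cv2.resize(im[y0:y0+150,x0:x0+150],None,fx=4,fy=4,interpolation=cv2.INTER_CUBIC))
E
```

```text
[481.84526138 180.97961058 129.29554696] 7.5 [-0.40964504  0.43914873 -0.18635307] 90.01675725157764
-1.3975618450694531
{'fovy': 70.7337635956711, 'cx': 320.86428304337727, 'cy': 203.28364048130803, 'origin': array([548.05852691, 191.56134389, 300.00818351]), 'orientation': array([ 0.76039082, -0.63836848, -0.07928521,  0.08947256])}
[331 154]
256 79
```

View pics/j.png

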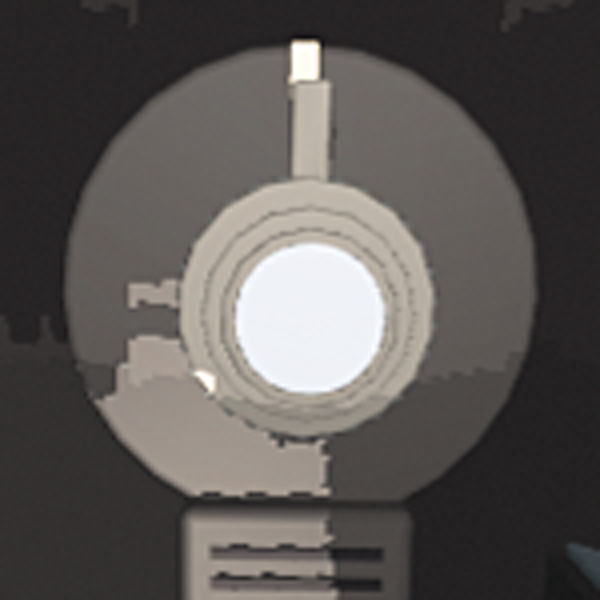

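```bash
python3 - <<'E'
from h import *
c=get_calibration("wrist"); f=lambda u,v:((u+.5)/4-.5+256,(v+.5)/4-.5+79)
r={}
for n,p,z in(("disc",(300.5,280.5),14),("head",(310.5,318),84),("ring",(307,309),61),("mark",(305.5,60),17),("lugtip",(312,83),60),("lugroot",(310,178),60),("hous",(298,505),26)):
    r[n]=ray(c,f(*p),z); print(n,r[n].round(1))
for a,b in(("disc","mark"),("ring","lugtip"),("ring","lugroot"),("lugroot","lugtip"),("hous","disc"),("hous","mark")):
  v=r[b]-r[a]; print(a,b,np.hypot(*v[:2]).round(1),np.arctan2(v[1],v[0]).round(4))
# subpixel edges
im=cv2.imread("pics/j0.png").astype(int).sum(2)
for y in (90,91,92,93,96,100,104,108,112,116,120): print(y,im[y,322:345])
E
```

```text
disc [536.3 181.3  14. ]
head [532.7 180.7  84. ]
ring [532.8 180.6  61. ]
mark [587.  189.5  17. ]
lugtip [577.1 187.7  60. ]
lugroot [558.9 184.8  60. ]
hous [482.3 172.4  26. ]
disc mark 51.3 0.16
ring lugtip 44.9 0.1596
ring lugroot 26.5 0.1582
lugroot lugtip 18.4 0.1615
hous disc 54.7 0.1638
hous mark 106.1 0.162
90 [130 139 150 155 166 167 296 763 765 765 765 765 765 646 126 152 146 142
 131 129 124 111 110]
91 [242 253 265 269 270 247 343 750 762 755 754 756 765 630 219 261 263 256
 243 234 210 197 180]
92 [295 296 301 307 301 285 373 747 758 748 747 752 765 626 253 299 307 298
 293 292 286 280 278]
93 [330 332 333 335 325 304 377 746 757 747 747 751 764 629 273 322 336 330
 328 325 318 315 311]
96 [321 321 321 324 320 297 354 745 758 749 748 753 765 625 263 311 321 324
 321 322 321 323 323]
100 [322 320 322 320 319 300 355 408 503 546 541 547 557 561 573 599 462 321
 319 322 319 323 321]
104 [313 315 315 322 320 319 236 376 519 546 540 543 544 550 556 568 408 295
 315 320 319 321 319]
108 [316 317 316 318 317 319 238 419 537 547 539 540 546 549 554 541 377 285
 316 321 318 317 314]
112 [313 315 315 313 316 316 247 442 546 548 543 542 543 544 550 532 342 219
 295 320 316 315 312]
116 [313 315 313 313 311 310 258 460 549 549 545 541 538 536 545 495 299 264
 316 315 311 311 316]
120 [311 313 312 312 307 305 277 481 555 547 536 534 532 530 543 486 359 297
 308 310 313 312 312]
```

```bash
python3 - <<'E'
from station import ctrl,telemetry
print(telemetry.observe()["t"],ctrl.hand_in())
E
```

```text
the job is handed in; nothing more can be done
7.55 None
```

The ring's lug now points along the white index mark on the grey illuminator, and the job was handed in at 7.55 s of the 38 s allowed.

- **What I did:** I gripped the ring across its diameter from above, turned it 0.63 rad clockwise, opened the fingers and lifted clear.
- **Final check:** From above after release, the lug direction measured 0.160 rad in the world frame and the mark 0.160 to 0.162 rad. That is agreement to about 0.002 rad, within measuring noise of about 0.01 rad.
- **One disagreement:** The still-gripped view had suggested the lug was about 0.01 rad too far clockwise. I judged that to be measuring noise and made no correction.
- **Axis position:** The cameras differed by about 3 to 6 mm on where the barrel axis was. I used about (532, 181) mm, and the grip closed on the 54 mm ring with little side force (about 5 N).
- **Collars and spare lens:** The fingers held the 54 mm ring, which leaves about 6 mm of clearance to the 42 mm collars. The arm did not go near the spare lens. I did not take a separate picture to confirm either one.

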